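# Cock the spring impact tester on its hair-trigger hook

### The arm

A 6-joint arm with a two-finger parallel gripper is mounted at the origin on the work surface. World frame = base frame: x ahead of the robot, y to its left, z up, the work surface at z = 0. Lengths are in m, angles in rad, forces in N, time in s.
With the tool pointing down it reaches from about 0.35 to 0.875 m from the base axis. Payload 4.2 kg.
Tool frame: the origin (TCP) lies between the finger pads; the fingertips stand 17 mm ahead of it and the grasp point (between the pads) lies 2 mm behind it; z points along the fingers, x is the direction in which the jaws open and shut, and the axes are right-handed (so a half turn about z gives the same grasp; the last joint's range is limited). The gripper opens to 85 mm and grips with 20 to 120 N. Pads are 22 mm wide; open, the fingers measure 114 mm over their backs; the gripper's body (76 mm by 85 mm) begins 54 mm behind the grasp point. The pads swing forward as they close: fully open they stand 13 mm farther back than shut.
Start: joints at [-0.94, 0.385, 0.008, 0, -1.194, -0.259], TCP at [0.227, -0.582, 0.248] pointing down, gripper open.
Joint ranges: [-3.14, 3.14], [-1.21, 2.06], [-1.07, 1.41], [-3.16, 2.05], [-2.99, -0.16], [-3.1, 3.1]. Speed limits (rad/s): [2.79, 2.79, 3.14, 3.14, 3.14, 3.14].

### API

Orientations are given as [roll, pitch, yaw] about the fixed x, y, z axes, in that order (R = Rz(yaw) Ry(pitch) Rx(roll)).
In Python, from cell import r, imaging, ticket gives the robot as it stands.
- The arm moves only by the tool jog_arm, never from a script. Its argument "commands" is text: rows parted by semicolons, each of 7 numbers parted by spaces: the turn, a rotation vector about the world's x, y, z in degrees, then the shift along the world's x, y, z in mm, then the opening in per cent of the stroke, from 0 (shut) to 100 (fully open). In form: ax ay az dx dy dz claw; .... A call has 1 to 10 rows; each row is the pose to reach, as a shift and turn from the pose measured when the call began; what a row does not reach only later rows make up. A row lasts 1/8 s, in which the tool goes at most 62.5 mm and 10.7 degrees, less where a joint would pass 70% of its speed; a pose out of reach is approached as far as the arm can. A call with a gripper value outside its range is refused whole. The fingers move at their own pace and stop on an object; the grip force is fixed at half the most. Time passes only in rows, so rows that repeat a pose let the fingers close. It gives the time, the measured TCP pose, the force and the opening at its end, in the units of the state.
- r.state(): the state, without advancing time (a new reading comes with each control period).
- imaging.get_image(name): name is "scene" or "top" or "wrist"; returns a dict with "pixels" (420x560x3 uint8, red, green, blue), "camera_matrix" (3x3 intrinsics, pixels), "rvec" (rotation vector, rad) and "tvec" (3), from world to camera coordinates, as OpenCV has them; the wrist camera has in their place "T_tool_cam" (4x4, takes a point from camera to tool coordinates, whose origin is the TCP and whose axes are the tool frame's). Camera axes: x right, y down, z forward; pixel columns grow to the right and rows downward; lengths in m; the calibration is good to about 2 mm. A picture is of the moment at which its call begins: read the wrist's pose just before it. There is no depth.
- ticket.sign_off(): hands the job in, once; it reports no verdict.
The state is a dict: "clock": time; "q": joint angles; "dq": joint speeds; "tau": joint torques, N m; "ee_pos": TCP position; "eef_rot": TCP orientation; "ft_force": force on the tool from outside, world axes, zero at the start; "ft_torque": the same for the moment, N m; "finger_gap": opening from 0.0 (shut) to 1.0 (fully open).
Only numpy, scipy, OpenCV 4.12 (cv2) and the standard library are available. Lean on these libraries where they do the work, as an engineer would, in place of code of your own. Each camera call takes 0.05 s, during which the arm holds its last target. There are 200 camera calls.

### The job

Get the bench impact tester ready for its next blow: take the upright knob on the sprung striker arm, lift the arm and draw it back over and past the catch's hook (the rubber buffer marks the end of the way), lower it fully behind the hook and ease it forward until the hook carries it, then let go. Never let the arm fly or snap onto the hook, do not crush the buffer, leave the hook fully in, and do not disturb the multimeter, the mouse or the notebook.

Things in the scene. Friction and masses are not known exactly. Their poses are not given: they have to be found in the camera images.
- tester: Impact tester, fixed: grey base plate 270 x 270 x 15 mm (x -110 to 160, y -75 to 195 mm in this frame) with a vertical post. Origin on the post's axis at desk level, z up. A steel striker arm turns on the post. At rest it points 35 degrees anticlockwise from this x axis, its nose on a yellow case whose top is 38 mm above the desk; pointing along this y axis its swing is 0.96 rad.
- post_top (a point): Top of the 16 mm steel post, the arm's vertical axis, 100 mm above the desk. The arm turns anticlockwise seen from above when drawn; the spring round the post pulls it clockwise, towards the yellow case, and also pushes it down. It can be lifted 20 mm along the post.
- knob (a point): Centre of the top of the upright black knob used to draw the arm: a cylinder 18 mm across and 45 mm tall, foot on the arm, 100 mm from the post axis. At rest its top is 83 mm and its foot 38 mm above the desk. Grip it with the fingers on the two sides towards which the arm swings, not in line with the arm. Hook and buffer stay over 30 mm away, further out along the arm.
- striker_tip (a point): Top of the striker arm at its free tip, 155 mm from the post axis, 38 mm above the desk at rest. The arm is a steel bar 8 mm wide and 8 mm high, spanning 30 to 38 mm above the desk when down; its outer 6 mm bear on the hook.
- slot (a point): Middle of the catch's slot, on the base plate's top, 155 mm from the post axis. The catch (small block with steel hook and black rubber buffer) is clamped within 17 mm either way of here along the tester's x axis; it differs each time and is NOT measured. With the catch in the middle the hook's bearing face is here; it faces the tester's -x.
- striker_swing (a joint): Angle (rad) the arm is drawn back: 0 at rest, growing anticlockwise from above, limit 1.35. Its spring gives 0.29 N m at 0 and 0.45 N m more per rad: about 3 N at the knob at rest, 7.5 N at the catch. Let go, it flies. Hooked, it reads about 0.83 to 1.1, according to where the catch is clamped.
- hook (a joint): How far (m) the steel hook is pushed outward, away from the post: 0 = fully in, held by only 0.5 N. The hook is a block 30 mm long (along the tester's x), top 38 mm above the desk; its end face towards the buffer carries the arm. On its outer side, 165 mm from the post axis, stands the trigger blade, top 67 mm above the desk: pushed 6 mm outward, it lets the arm fly.
- buffer (a joint): How far (m) the rubber buffer is pushed in: 0 free, end 0.012; beyond 0.006 it is crushed. 1.5 N to start, then 1.1 N per mm, at the arm's tip (1.5 times that at the knob, added to the spring). Its face is 14.5 mm behind the hook's bearing face: an arm just touching it is 6 mm clear of the hook and can be lowered, then eased forward 6 to 10 mm till the hook takes it.
- striker_lift (a joint): How far (m) the arm is lifted along the post: 0 = down on its stop (as at rest, and as it must be behind the hook), 0.020 = top stop. Weight and spring pull it down with 2.1 N at 0, 3.5 N at the top. To pass over the hook it must be lifted more than 0.008; 0.015 is comfortable.
- meter: Bystander: a loose yellow hand-held multimeter lying on the desk, 85 x 150 x 34 mm, origin at the centre of its underside.
- mouse: Bystander: a loose black round computer mouse, 64 mm across, 34 mm high, origin at the centre of its underside.
- notebook: Bystander: a loose blue notebook, 150 x 210 x 22 mm, origin at the centre of its underside.

How it is judged:
By the outcome, as a careful person would: the job done as asked, in the order asked, and still so for the second after the job is handed in, with the robot touching nothing.
It also fails if it takes over 64 s, if anything falls off the work surface, if the arm or the gripper's body presses on something with over 40 N, if the wrist force passes 120 N, or if a joint passes its speed limit or range.

## Working session

There is one attempt and no reset: what is moved stays moved. The work goes in short steps, Python scripts to look and compute and a tool call to move; the robot and the scene stay as the last step left them, time stands still between calls to the robot, and variables do not carry over. Pictures are saved under pics/ and viewed, on a budget of 10 in all, crops included, one or two more only if the job needs it, and the job is handed in when it is done.

Besides the shell and the picture viewer there is one more tool, called after "Emit:" by a JSON object that holds its "method" and its "body". jog_arm: Moves the arm, as the interface text tells. Its arguments: {"type":"object","properties":{"commands":{"type":"string"}},"required":["commands"]}

```bash
mkdir -p pics
cat > h.py <<'E'
import numpy as np, cv2
from cell import r, imaging, ticket
from scipy.spatial.transform import Rotation as R
def cam(name):
    s=r.state(); im=imaging.get_image(name); K=np.array(im["camera_matrix"])
    if "rvec" in im:
        Rc=cv2.Rodrigues(np.array(im["rvec"],float))[0]; o=-Rc.T@np.array(im["tvec"],float).ravel(); Rw=Rc.T
    else:
        T=np.eye(4); T[:3,:3]=R.from_euler('xyz',s["eef_rot"]).as_matrix(); T[:3,3]=s["ee_pos"]
        T=T@np.array(im["T_tool_cam"]); Rw=T[:3,:3]; o=T[:3,3]
    return np.array(im["pixels"]),K,Rw,o
def ray(c,u,v,z):
    _,K,Rw,o=c; d=Rw@np.linalg.solve(K,[u,v,1.]); return o+d*(z-o[2])/d[2]
def proj(c,p):
    _,K,Rw,o=c; q=K@(Rw.T@(np.array(p)-o)); return q[:2]/q[2]
def save(c,n,crop=None,f=1):
    im=c[0][...,::-1]
    if crop: x0,y0,x1,y1=crop; im=im[y0:y1,x0:x1]
    cv2.imwrite("pics/"+n,cv2.resize(im,None,fx=f,fy=f,interpolation=cv2.INTER_CUBIC))
E
python3 - <<'E'
from h import *
import pickle
t=cam("top"); s=cam("scene"); pickle.dump((t,s),open("c.pkl","wb"))
save(t,"top1.png",None,1.4); save(s,"scene1.png",None,1.4)
print(r.state()); print(t[3],s[3],proj(t,[.5,0,0]))
E
```

```text
{'clock': 0.1, 'q': array([-9.40434309e-01,  3.85471213e-01,  6.76781659e-03, -4.52967530e-04,
       -1.19397571e+00, -2.58606049e-01]), 'dq': array([ 2.28922861e-04, -2.27055264e-03,  1.45703266e-03,  9.93036158e-05,
        1.02062932e-03, -1.72146680e-03]), 'tau': array([-1.13186416e-03, -3.93318665e+01,  1.88929296e+01,  4.19790611e+00,
       -2.61566085e-03,  6.90723084e-06]), 'ee_pos': array([ 0.2268843 , -0.58184669,  0.24733545]), 'eef_rot': array([-3.14151803e+00, -1.92784087e-03,  1.94238515e+00]), 'ft_force': array([ 0.19720746,  0.44167293, -0.57132193]), 'ft_torque': array([ 0.03351188, -0.01003562, -0.02750231]), 'finger_gap': 1.0006808480587004}
[0.44099994 0.04327229 0.91370881] [ 0.88432259 -0.35964842  0.94495197] [304.64455468 219.8595778 ]
```

View pics/top1.png

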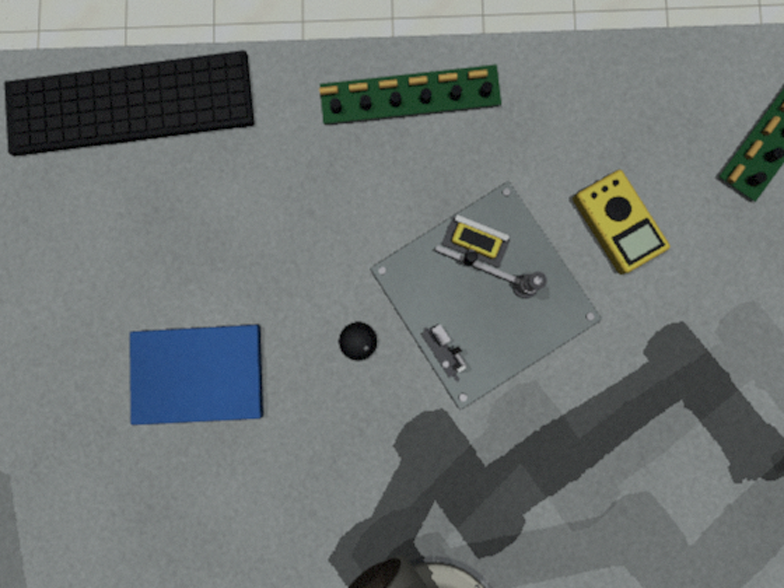

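View pics/scene1.png

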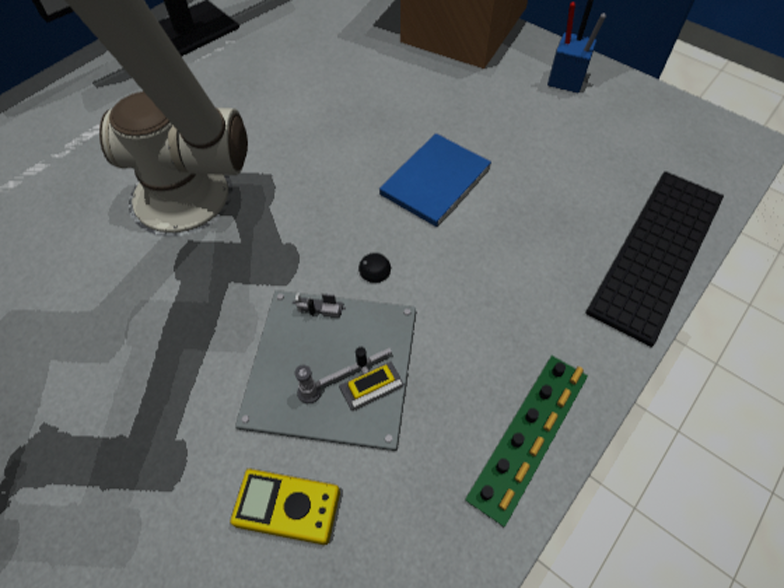

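The top view (shown at 1.4x) has the plate corners at about (509,182), (601,320), (462,408) and (372,268). The post top is at (535,279), the knob top at (471,257) and the catch around (445,345). The scene view agrees: post at (303,372), knob at (361,352), catch at (317,305), with the mouse near the catch side.

Run:
```python
from h import *
import pickle
t,s=pickle.load(open("c.pkl","rb"))
# tester frame corners: (-110,-75),(160,-75),(160,195),(-110,195)
def fit(A,B):
    a=A-A.mean(0); b=B-B.mean(0); th=np.arctan2((a[:,0]*b[:,1]-a[:,1]*b[:,0]).sum(),(a*b).sum())
    M=np.array([[np.cos(th),-np.sin(th)],[np.sin(th),np.cos(th)]]); return th,B.mean(0)-M@A.mean(0),M
A=np.array([[-.11,-.075],[.16,-.075],[.16,.195],[-.11,.195]])
for c,px in ((t,[(601,320),(509,182),(372,268),(462,408)]),(s,[(237,429),(397,448),(415,305),(275,291)])):
    B=np.array([ray(c,u/1.4,v/1.4,.015)[:2] for u,v in px])
    th,o,M=fit(A,B); print(np.degrees(th),o,np.abs(B-(A@M.T+o)).max())
for c,pp,kk,tip in ((t,(536,279),(471,258),(438,248)),(s,(303,372),(361,351),(392,352))):
    print([ray(c,u/1.4,v/1.4,z)[:2].round(4) for (u,v),z in((pp,.1),(kk,.083),(tip,.038))])
# knob blob in both
for c,(u0,v0) in ((t,(471,258)),(s,(361,355))):
    u,v=int(u0/1.4),int(v0/1.4); g=c[0][v-14:v+14,u-14:u+14].max(2)<60
    n,l,st,ce=cv2.connectedComponentsWithStats(g.astype('u1') if 0 else g.astype(np.uint8)); print([(st[i],ce[i]+[u-14,v-14]) for i in range(1,n) if st[i][4]>15])
```

```text
31.08740450901898 [ 0.52990911 -0.15915114] 0.004054226771575686
32.04109715499151 [ 0.53454436 -0.15663895] 0.002848872216799636
[array([ 0.5323, -0.1556]), array([ 0.568 , -0.0645]), array([ 0.5921, -0.0188])]
[array([ 0.5323, -0.1562]), array([ 0.5733, -0.0651]), array([ 0.6   , -0.0175])]
[(array([  6,   0,  22,   9, 110], dtype=int32), array([341.68181818, 172.63636364])), (array([  3,   6,  19,  17, 115], dtype=int32), array([335.1826087 , 184.26956522]))]
[(array([  5,   9,  23,  19, 152], dtype=int32), array([258.81578947, 257.20394737]))]
```

Emit:
{"method": "jog_arm", "body": {"commands": "0 0 5 30 45 0 100; 0 0 10 65 98 0 100; 0 0 15 100 151 0 100; 0 0 20 135 204 0 100; 0 0 25 170 257 0 100; 0 0 30 205 310 0 100; 0 0 35 240 363 0 100; 0 0 40 275 416 0 100; 0 0 45 310 469 0 100; 0 0 45 345 517 0 100"}}

```text
clock: 1.35
ee_pos: [0.5695, -0.0669, 0.2472]
eef_rot: [-3.141, -0.002, 2.729]
ft_force: [0.2, -0.1, 0.5]
finger_gap: 0.999
```

Run:
```python
from h import *
import pickle
s=r.state(); print(s["clock"],s["ee_pos"],np.degrees(s["eef_rot"]),s["ft_force"],s["dq"].round(2))
w=cam("wrist"); pickle.dump(w,open("w.pkl","wb")); save(w,"w1.png",None,1.4); print(w[3])
P=np.array([.5323,-.156]);th=np.radians(31.5)
for n,x,y,z in (("post",0,0,.1),("knob",.1*np.cos(.611),.1*np.sin(.611),.083),("slot",0,.155,.015)):
    p=P+[x*np.cos(th)-y*np.sin(th),x*np.sin(th)+y*np.cos(th)]; print(n,p,proj(w,[*p,z])*1.4)
```

```text
1.35 [ 0.56953159 -0.06692352  0.24716653] [-1.79983120e+02 -1.36151114e-01  1.56346270e+02] [ 0.15387166 -0.06070032  0.53930054] [ 0.68  0.38  0.54  0.   -0.15 -0.69]
[ 0.53572343 -0.14490262  0.37284627]
post [ 0.5323 -0.156 ] [385.16357093  93.2029109 ]
knob [ 0.57216255 -0.06428862] [386.28242041 269.05626392]
slot [ 0.45131272 -0.02384077] [558.38532997 227.10357137]
```

View pics/w1.png

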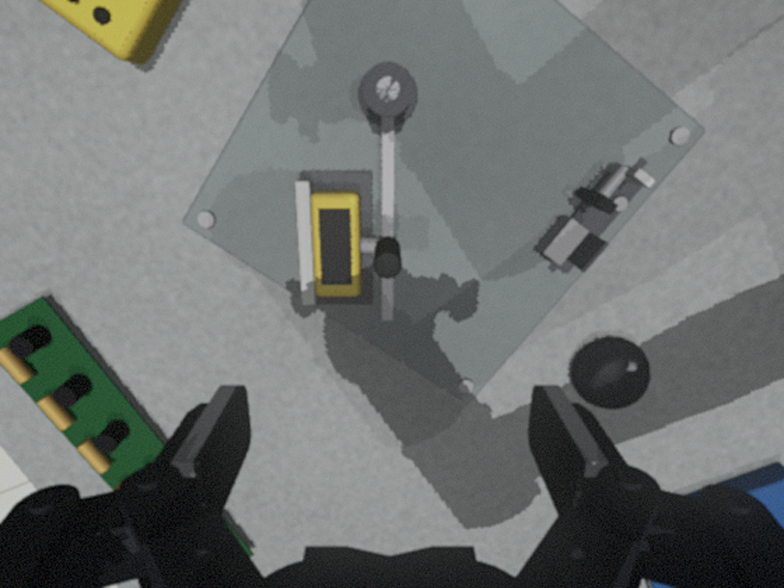

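Wrist view (1.4x): post top at (388,89), knob top near (387,263), arm tip at (388,320). In the catch, the hook block is around (571,242), the black blade at (588,251), the black buffer at (597,199) and its rod behind at (620,180). I'll zoom in on the catch to find the bearing face.

Run:
```python
from h import *
import pickle
w=pickle.load(open("w.pkl","rb")); save(w,"w1c.png",(370,100,480,200),7)
for u,v,z in ((388,89,.1),(387,263,.083),(388,320,.038),(610,372,.03)): print(ray(w,u/1.4,v/1.4,z).round(4))
```

```text
[ 0.5301 -0.1573  0.1   ]
[ 0.5702 -0.0677  0.083 ]
[ 0.5925 -0.0154  0.038 ]
[0.4522 0.0983 0.03  ]
```

View pics/w1c.png

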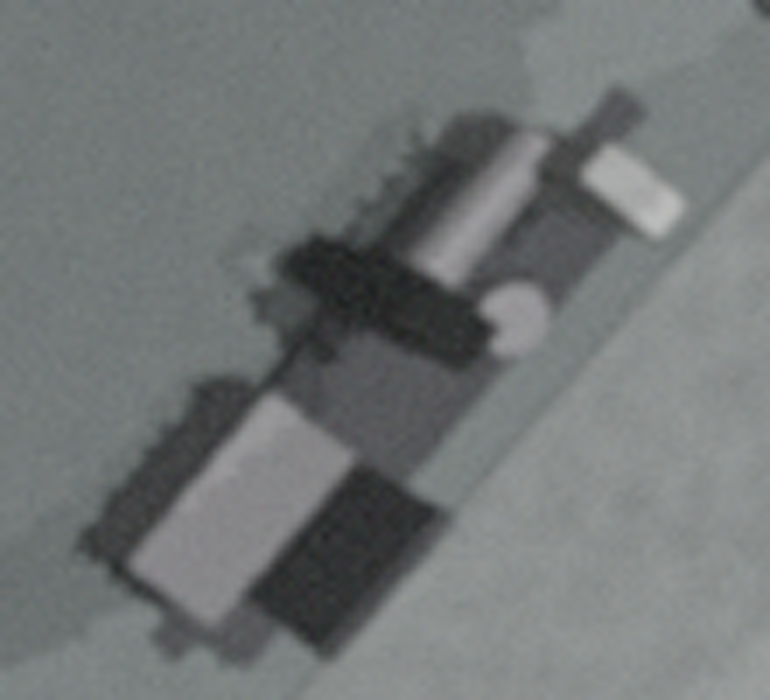

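Run:
```python
from h import *
import pickle
w=pickle.load(open("w.pkl","rb")); P=np.array([.5305,-.1570])
f=lambda u,v,z: ray(w,370+u/7,100+v/7,z)[:2]
c=np.array([f(u,v,.038) for u,v in ((272,392),(358,455),(212,628),(130,565))]); print(c.round(4))
d=c[0]-c[3]+c[1]-c[2]; print("hook len",np.linalg.norm(d)/2,"tester yaw",np.degrees(np.arctan2(-d[1],-d[0])))
tip=ray(w,388/1.4,320/1.4,.038)[:2]-P; print("arm dir",np.degrees(np.arctan2(tip[1],tip[0])),np.linalg.norm(tip))
for th in np.radians([31.5,32.,32.5]):
    M=np.array([[np.cos(th),np.sin(th)],[-np.sin(th),np.cos(th)]]); print(np.degrees(th),"edge",((c[:2]-P)@M.T*1e3).round(1).tolist(),"buf",[(M@(f(u,v,.034)-P)*1e3).round(1).tolist() for u,v in ((300,290),(475,362))])
```

```text
[[ 0.4461 -0.0336]
 [ 0.4377 -0.0203]
 [ 0.4637 -0.0044]
 [ 0.4715 -0.0179]]
hook len 0.030152337441989925 tester yaw 31.523607503862593
arm dir 66.36163539602987 0.15457614819836568
31.5 edge [[-7.5, 149.3], [-7.7, 165.0]] buf [[-20.5, 144.7], [-26.9, 171.3]]
32.0 edge [[-6.2, 149.4], [-6.2, 165.1]] buf [[-19.2, 144.9], [-25.4, 171.6]]
32.5 edge [[-4.9, 149.4], [-4.8, 165.1]] buf [[-18.0, 145.0], [-23.9, 171.8]]
```

Bearing face is at tester x ≈ -7.5 mm, so hooked swing is about 1.035 and buffer touch about 1.08. Hook length (30.2 mm) and tip radius (154.6 mm) match the given sizes. Next I descend on the knob with the jaws half open.

Emit:
{"method": "jog_arm", "body": {"commands": "0 0 0 1 1 0 50; 0 0 0 1 1 -25 50; 0 0 0 1 1 -60 50; 0 0 0 1 1 -90 50; 0 0 0 1 1 -110 50; 0 0 0 1 1 -110 50"}}

```text
clock: 2.15
ee_pos: [0.5731, -0.0624, 0.1349]
eef_rot: [-3.141, -0.004, 2.731]
ft_force: [-0.6, 0.5, 0.1]
finger_gap: 0.499
```

Run:
```python
from h import *
s=r.state(); print(s["ee_pos"].round(4),np.degrees(s["eef_rot"]).round(2),s["ft_force"].round(2),s["finger_gap"],s["dq"].round(3))
w=cam("wrist"); save(w,"w2.png",None,1.2)
for p in ([.571,-.0653,.083],[.531,-.157,.1]): print(proj(w,p)*1.2)
```

```text
[ 0.5731 -0.0624  0.1349] [-179.97   -0.21  156.5 ] [-0.63  0.48  0.08] 0.4985677901596811 [ 0.006 -0.029  0.048  0.019 -0.011 -0.001]
[334.90970002 287.30994369]
[335.72546009  43.22950584]
```

View pics/w2.png

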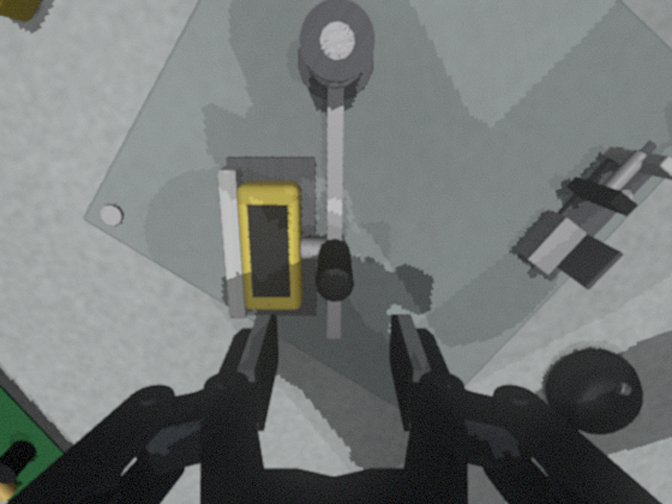

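Knob top is at (335,284) and post top at (337,40), within about 3 px (1 mm) of prediction, with the fingers straddling the knob squarely. Descending to grasp.

Emit:
{"method": "jog_arm", "body": {"commands": "0 0 0 -2 -3 -20 50; 0 0 0 -2 -3 -45 50; 0 0 0 -2 -3 -60 50; 0 0 0 -2 -3 -71 50; 0 0 0 -2 -3 -71 50; 0 0 0 -2 -3 -71 30"}}

```text
clock: 2.95
ee_pos: [0.573, -0.0651, 0.0661]
eef_rot: [3.14, 0.001, 2.732]
ft_force: [0.4, -0.6, 0.5]
finger_gap: 0.308
```

Emit:
{"method": "jog_arm", "body": {"commands": "0 0 0 0 0 0 10; 0 0 0 0 0 0 10; 0 0 0 0 0 0 10; 0 0 0 0 0 0 10"}}

```text
clock: 3.45
ee_pos: [0.5728, -0.0648, 0.0663]
eef_rot: [3.14, 0.0, 2.732]
ft_force: [-2.4, 3.0, 2.7]
finger_gap: 0.193
```

Gripped (gap 16 mm). Lift 15 mm.

Emit:
{"method": "jog_arm", "body": {"commands": "0 0 0 0 0 3 5; 0 0 0 0 0 7 5; 0 0 0 0 0 11 5; 0 0 0 0 0 15 5; 0 0 0 0 0 15 5; 0 0 0 0 0 15 5"}}

```text
clock: 4.2
ee_pos: [0.5724, -0.065, 0.0811]
eef_rot: [3.141, -0.0, 2.732]
ft_force: [-2.9, -0.5, -2.7]
finger_gap: 0.195
```

Run:
```python
from h import *
s=r.state(); p=s["ee_pos"]; print(p.round(4),s["ft_force"].round(2),s["ft_torque"].round(3),s["finger_gap"])
P=np.array([.531,-.157]); v=p[:2]-P; a0=np.arctan2(v[1],v[0]); R0=np.hypot(*v); print(np.degrees(a0),R0)
for d in range(6,70,6): a=a0+np.radians(d); print(d,((P+R0*np.array([np.cos(a),np.sin(a)])-p[:2])*1e3).round(1))
```

```text
[ 0.5724 -0.065   0.0811] [-2.87 -0.45 -2.69] [0.    0.594 0.073] 0.19464215829786138
65.75763872040626 0.10085488585000739
6 [-9.8  3.8]
12 [-20.    6.6]
18 [-30.4   8.3]
24 [-41.    8.9]
30 [-51.5   8.4]
36 [-62.    6.8]
42 [-72.2   4.1]
48 [-82.    0.3]
54 [-91.5  -4.4]
60 [-100.3  -10.1]
66 [-108.6  -16.7]
```

Emit:
{"method": "jog_arm", "body": {"commands": "0 0 3 -4.8 2 0 5; 0 0 6 -9.8 3.8 0 5; 0 0 9 -14.9 5.3 0 5; 0 0 12 -20 6.6 0 5; 0 0 15 -25.2 7.6 0 5; 0 0 18 -30.4 8.3 0 5; 0 0 21 -35.7 8.7 0 5; 0 0 24 -41 8.9 0 5; 0 0 27 -46.3 8.8 0 5; 0 0 30 -51.5 8.4 0 5"}}

```text
clock: 5.45
ee_pos: [0.5226, -0.0564, 0.0816]
eef_rot: [3.14, 0.004, -3.027]
ft_force: [1.1, -1.0, -2.3]
finger_gap: 0.194
```

Run:
```python
from h import *
s=r.state(); p=s["ee_pos"]; print(p.round(4),np.degrees(s["eef_rot"]),s["ft_force"].round(2),s["finger_gap"])
P=np.array([.531,-.157]); v=p[:2]-P; a0=np.arctan2(v[1],v[0]); R0=np.hypot(*v); print("swing",np.degrees(a0)-66,R0)
u=v/R0; f=s["ft_force"][:2]; print("radial,tang",f@u,f@[-u[1],u[0]])
for d in range(3,40,3): a=a0+np.radians(d); print(d,((P+.1008*np.array([np.cos(a),np.sin(a)])-p[:2])*1e3).round(1))
```

```text
[ 0.5226 -0.0564  0.0816] [ 179.92651714    0.23538301 -173.45058808] [ 1.06 -0.97 -2.29] 0.19420180342048327
swing 28.788325898167884 0.10092153251300964
radial,tang -1.0512336621634581 -0.9707147716914185
3 [-5.2 -0.7]
6 [-10.4  -1.6]
9 [-15.6  -2.7]
12 [-20.7  -4.1]
15 [-25.7  -5.7]
18 [-30.6  -7.6]
21 [-35.4  -9.8]
24 [-40.1 -12.2]
27 [-44.7 -14.9]
30 [-49.1 -17.8]
33 [-53.3 -20.9]
36 [-57.4 -24.3]
39 [-61.3 -27.8]
```

Emit:
{"method": "jog_arm", "body": {"commands": "0 0 0 0 0 0 5; 0 0 0 0 0 0 5"}}

```text
clock: 5.7
ee_pos: [0.5233, -0.0564, 0.0818]
eef_rot: [3.14, 0.006, -3.029]
ft_force: [-0.5, -0.0, -3.0]
finger_gap: 0.193
```

Run:
```python
from h import *
s=r.state(); p=s["ee_pos"]; print(p.round(4),np.degrees(s["eef_rot"]),s["ft_force"].round(2),s["finger_gap"])
P=np.array([.531,-.157]); v=p[:2]-P; a0=np.arctan2(v[1],v[0]); R0=np.hypot(*v); print("swing",np.degrees(a0)-66,R0)
u=v/R0; f=s["ft_force"][:2]; print("radial,tang",f@u,f@[-u[1],u[0]])
for d in range(3,40,3): a=a0+np.radians(d); print(d,((P+.1008*np.array([np.cos(a),np.sin(a)])-p[:2])*1e3).round(1))
w=cam("wrist"); save(w,"w3.png",None,1.4)
```

```text
[ 0.5233 -0.0564  0.0818] [ 179.92001075    0.32069809 -173.53345686] [-0.48 -0.05 -3.01] 0.1925879697540652
swing 28.35141351984926 0.10093433199691061
radial,tang -0.009818034091612214 0.47969096097515185
3 [-5.2 -0.7]
6 [-10.5  -1.5]
9 [-15.6  -2.6]
12 [-20.7  -3.9]
15 [-25.7  -5.5]
18 [-30.7  -7.4]
21 [-35.5  -9.6]
24 [-40.2 -11.9]
27 [-44.8 -14.6]
30 [-49.2 -17.4]
33 [-53.5 -20.5]
36 [-57.6 -23.8]
39 [-61.5 -27.3]
```

View pics/w3.png

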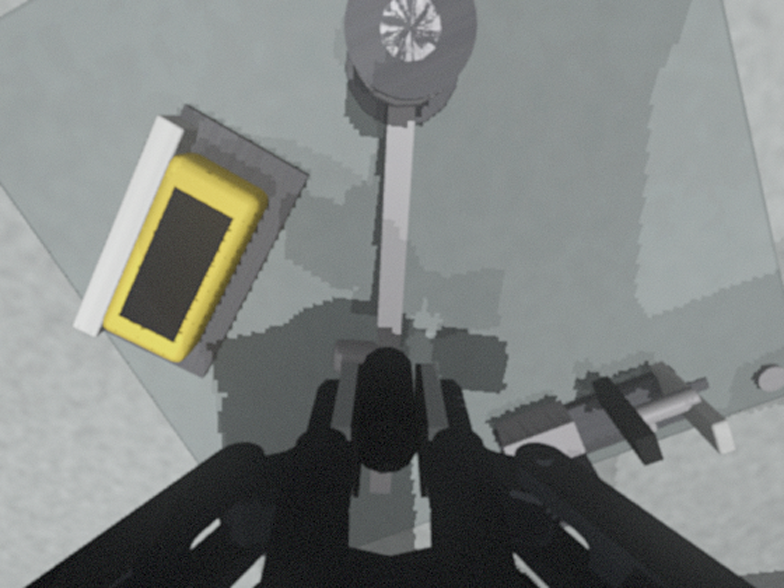

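The arm is firmly held and drawn to about 28°, 15 mm up (knob at (387,400), hook at (545,440), buffer at (627,420)). Continuing to just short of the buffer.

Emit:
{"method": "jog_arm", "body": {"commands": "0 0 2 -5.2 -0.7 0 5; 0 0 5 -10.5 -1.5 0 5; 0 0 8 -15.6 -2.6 0 5; 0 0 11 -20.7 -3.9 0 5; 0 0 14 -25.7 -5.5 0 5; 0 0 17 -30.7 -7.4 0 5; 0 0 20 -35.5 -9.6 0 5; 0 0 23 -40.2 -11.9 0 5; 0 0 26 -44.8 -14.6 0 5; 0 0 28 -49.2 -17.4 0 5"}}

```text
clock: 7.0
ee_pos: [0.4755, -0.0729, 0.0823]
eef_rot: [-3.142, 0.01, -2.537]
ft_force: [2.0, 3.6, -3.0]
finger_gap: 0.188
```

Emit:
{"method": "jog_arm", "body": {"commands": "0 0 0 0 0 0 5; 0 0 0 0 0 0 5"}}

```text
clock: 7.25
ee_pos: [0.476, -0.0725, 0.0825]
eef_rot: [-3.141, 0.011, -2.537]
ft_force: [1.5, 3.3, -3.4]
finger_gap: 0.189
```

```bash
cat > st.py <<'E'
from h import *
P=np.array([.531,-.157])
def st():
    s=r.state(); p=s["ee_pos"]; v=p[:2]-P; a0=np.arctan2(v[1],v[0]); R0=np.hypot(*v); u=v/R0; f=s["ft_force"]
    print(round(s["clock"],2),p.round(4),"yaw-90",round((np.degrees(s["eef_rot"][2])-90)%360,2),"armang",round(np.degrees(a0),2),"R",round(R0,4),"gap",round(s["finger_gap"],3))
    print("rad,tan,z",round(f[:2]@u,2),round(f[:2]@[-u[1],u[0]],2),round(f[2],2),"tz",s["ft_torque"].round(3))
    for d in range(-5,7): a=a0+np.radians(d); print(d,((P+.1008*np.array([np.cos(a),np.sin(a)])-p[:2])*1e3).round(1),end=";")
    print()
E
python3 - <<'E'
from st import *
st(); w=cam("wrist"); save(w,"w4.png",None,1.4)
E
```

```text
7.25 [ 0.476  -0.0725  0.0825] yaw-90 124.66 armang 123.07 R 0.1008 gap 0.189
rad,tan,z 1.96 -3.0 -3.42 tz [ 1.296 -0.225 -0.401]
-5 [7.6 4.5];-4 [6.  3.6];-3 [4.5 2.8];-2 [3.  1.9];-1 [1.5 0.9];0 [ 0. -0.];1 [-1.5 -1. ];2 [-2.9 -2. ];3 [-4.3 -3. ];4 [-5.8 -4.1];5 [-7.1 -5.1];6 [-8.5 -6.2];
```

View pics/w4.png

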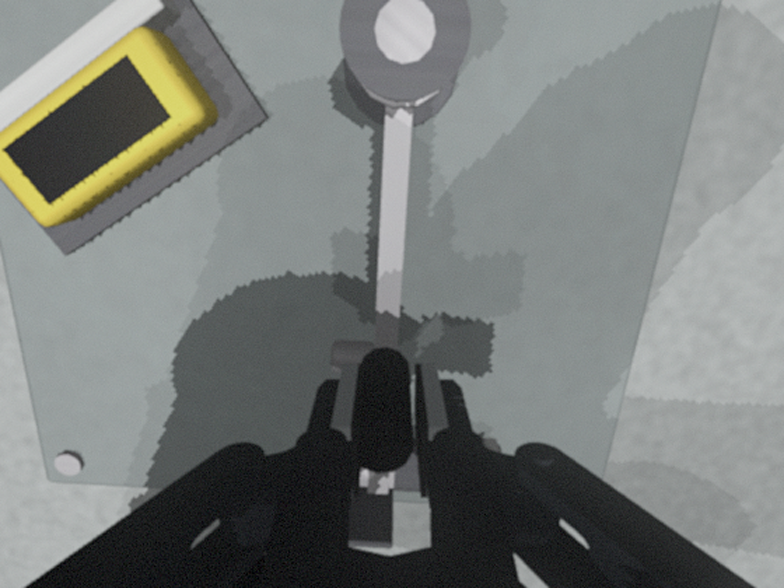

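Held moment about the post is -0.70 N m, close to the spring's -0.74 at this angle, so it will serve as the buffer detector. In the picture the arm is already above the hook (375,480), and I continue in small steps.

Emit:
{"method": "jog_arm", "body": {"commands": "0 0 1 -1.5 -1 0 5; 0 0 2 -2.9 -2 0 5; 0 0 3 -4.3 -3 0 5; 0 0 4 -5.8 -4.1 0 5; 0 0 4 -5.8 -4.1 0 5; 0 0 4 -5.8 -4.1 0 5"}}

```text
clock: 8.05
ee_pos: [0.4701, -0.0767, 0.0824]
eef_rot: [-3.141, 0.011, -2.467]
ft_force: [1.8, 3.8, -3.4]
finger_gap: 0.191
```

```bash
sed -i 's/    for d in/    print("M",round(0.1*(f[:2]@[-u[1],u[0]])+s["ft_torque"][2],3))\n    for d in/' st.py; python3 -c "
from st import *
st()"
```

```text
8.05 [ 0.4701 -0.0767  0.0824] yaw-90 128.65 armang 127.16 R 0.1008 gap 0.191
rad,tan,z 1.97 -3.77 -3.38 tz [ 1.359 -0.158 -0.403]
M -0.78
-5 [7.2 5. ];-4 [5.8 4. ];-3 [4.3 3.1];-2 [2.8 2.1];-1 [1.4 1. ];0 [ 0. -0.];1 [-1.4 -1.1];2 [-2.8 -2.2];3 [-4.1 -3.3];4 [-5.5 -4.4];5 [-6.8 -5.6];6 [-8.1 -6.8];
```

Emit:
{"method": "jog_arm", "body": {"commands": "0 0 0.5 -0.7 -0.5 0 5; 0 0 1 -1.4 -1.1 0 5; 0 0 1 -1.4 -1.1 0 5; 0 0 1 -1.4 -1.1 0 5"}}

```text
clock: 8.55
ee_pos: [0.4688, -0.0777, 0.0824]
eef_rot: [-3.141, 0.011, -2.449]
ft_force: [0.8, 4.6, -2.7]
finger_gap: 0.197
```

```bash
python3 -c "
from st import *
st()"
```

```text
8.55 [ 0.4688 -0.0777  0.0824] yaw-90 129.65 armang 128.14 R 0.1008 gap 0.197
rad,tan,z 3.11 -3.51 -2.7 tz [ 1.387 -0.147 -0.374]
M -0.725
-5 [7.1 5.1];-4 [5.7 4.2];-3 [4.2 3.2];-2 [2.8 2.1];-1 [1.4 1.1];0 [-0.  0.];1 [-1.4 -1.1];2 [-2.7 -2.2];3 [-4.1 -3.4];4 [-5.4 -4.5];5 [-6.7 -5.7];6 [-8.  -6.9];
```

Emit:
{"method": "jog_arm", "body": {"commands": "0 0 0.5 -0.7 -0.5 0 5; 0 0 1 -1.4 -1.1 0 5; 0 0 1 -1.4 -1.1 0 5; 0 0 1 -1.4 -1.1 0 5"}}

```text
clock: 9.05
ee_pos: [0.4678, -0.0785, 0.0825]
eef_rot: [-3.141, 0.012, -2.432]
ft_force: [2.2, 6.6, -3.8]
finger_gap: 0.188
```

```bash
python3 -c "
from st import *
st()"
```

```text
9.05 [ 0.4678 -0.0785  0.0825] yaw-90 130.63 armang 128.82 R 0.1008 gap 0.188
rad,tan,z 3.74 -5.88 -3.8 tz [ 1.855 -0.413 -0.559]
M -1.148
-5 [7.1 5.2];-4 [5.6 4.2];-3 [4.2 3.2];-2 [2.8 2.2];-1 [1.4 1.1];0 [-0.  0.];1 [-1.4 -1.1];2 [-2.7 -2.2];3 [-4.  -3.4];4 [-5.3 -4.6];5 [-6.6 -5.8];6 [-7.9 -7. ];
```

Moment jumped to -1.15, so the buffer is touched at arm angle about 128.5° (predicted 128.3), pressed in less than 1 mm. Lowering.

Emit:
{"method": "jog_arm", "body": {"commands": "0 0 -0.2 0.3 0.2 -2 5; 0 0 -0.2 0.3 0.2 -5 5; 0 0 -0.2 0.3 0.2 -8 5; 0 0 -0.2 0.3 0.2 -11 5; 0 0 -0.2 0.3 0.2 -13.5 5; 0 0 -0.2 0.3 0.2 -15 5; 0 0 -0.2 0.3 0.2 -15 5; 0 0 -0.2 0.3 0.2 -15 5"}}

```text
clock: 10.05
ee_pos: [0.4681, -0.0781, 0.0674]
eef_rot: [-3.141, 0.012, -2.436]
ft_force: [0.4, 5.2, -1.9]
finger_gap: 0.191
```

```bash
python3 -c "
from st import *
st()"
```

```text
10.05 [ 0.4681 -0.0781  0.0674] yaw-90 130.44 armang 128.58 R 0.1009 gap 0.191
rad,tan,z 3.86 -3.56 -1.94 tz [ 1.863  0.088 -0.5  ]
M -0.857
-5 [7.2 5.1];-4 [5.7 4.1];-3 [4.3 3.1];-2 [2.9 2. ];-1 [1.5 1. ];0 [ 0.1 -0.1];1 [-1.3 -1.2];2 [-2.6 -2.3];3 [-4.  -3.5];4 [-5.3 -4.7];5 [-6.5 -5.9];6 [-7.8 -7.1];
```

Emit:
{"method": "jog_arm", "body": {"commands": "0 0 0 0 0 -0.7 5; 0 0 0 0 0 -1.4 5; 0 0 0 0 0 -1.8 5; 0 0 0 0 0 -1.8 5"}}

```text
clock: 10.55
ee_pos: [0.4678, -0.0777, 0.0663]
eef_rot: [3.142, 0.012, -2.436]
ft_force: [-2.9, 7.8, 4.9]
finger_gap: 0.197
```

Run:
```python
from st import *
st(); w=cam("wrist"); save(w,"w5.png",None,1.4)
```

```text
10.55 [ 0.4678 -0.0777  0.0663] yaw-90 130.46 armang 128.54 R 0.1014 gap 0.197
rad,tan,z 7.92 -2.56 4.85 tz [ 2.444  0.737 -0.508]
M -0.764
-5 [7.5 4.7];-4 [6.  3.7];-3 [4.6 2.7];-2 [3.1 1.7];-1 [1.7 0.6];0 [ 0.4 -0.4];1 [-1.  -1.5];2 [-2.4 -2.7];3 [-3.7 -3.8];4 [-5. -5.];5 [-6.3 -6.2];6 [-7.5 -7.4];
```

View pics/w5.png

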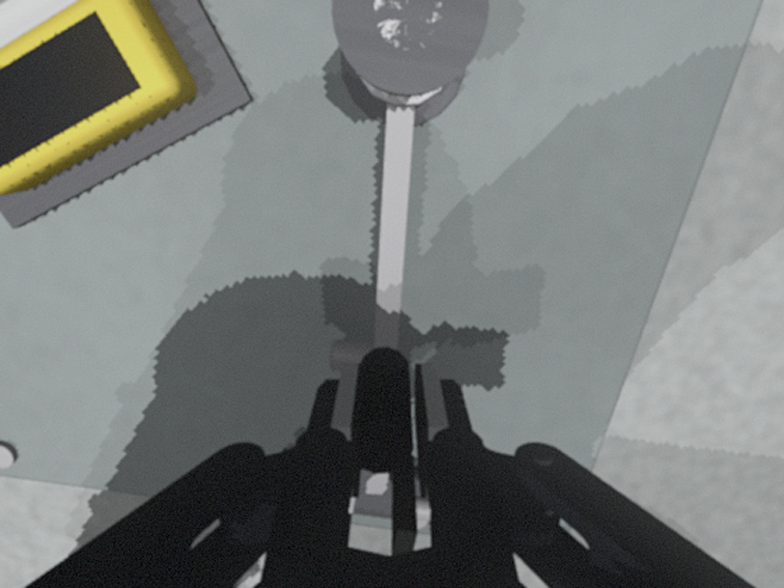

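Height is back to the rest grasp height (66.3 mm) and Fz is now +4.9 N, so the arm is down on its stop behind the hook. Easing forward slowly.

Emit:
{"method": "jog_arm", "body": {"commands": "0 0 -0.3 0.3 0 0 5; 0 0 -0.6 0.7 0.3 0.2 5; 0 0 -1 1.3 0.8 0.2 5; 0 0 -1.3 1.8 1.1 0.2 5; 0 0 -1.6 2.2 1.4 0.2 5; 0 0 -2 2.8 1.8 0.2 5; 0 0 -2 2.8 1.8 0.2 5; 0 0 -2 2.8 1.8 0.2 5"}}

```text
clock: 11.6
ee_pos: [0.4705, -0.0759, 0.0668]
eef_rot: [3.142, 0.012, -2.47]
ft_force: [-1.1, 7.4, 1.5]
finger_gap: 0.194
```

```bash
python3 -c "
from st import *
st()"
```

```text
11.6 [ 0.4705 -0.0759  0.0668] yaw-90 128.48 armang 126.72 R 0.1012 gap 0.194
rad,tan,z 6.55 -3.56 1.5 tz [ 1.708  0.32  -0.485]
M -0.84
-5 [7.5 4.6];-4 [6.  3.7];-3 [4.5 2.7];-2 [3.1 1.7];-1 [1.7 0.7];0 [ 0.2 -0.3];1 [-1.2 -1.4];2 [-2.5 -2.5];3 [-3.9 -3.6];4 [-5.3 -4.7];5 [-6.6 -5.9];6 [-7.9 -7.1];
```

Emit:
{"method": "jog_arm", "body": {"commands": "0 0 -0.3 0.5 0.2 0 5; 0 0 -0.6 1 0.5 0 5; 0 0 -1 1.5 0.9 0 5; 0 0 -1 1.5 0.9 0 5; 0 0 -1 1.5 0.9 0 5"}}

```text
clock: 12.22
ee_pos: [0.4714, -0.0752, 0.0669]
eef_rot: [3.141, 0.011, -2.487]
ft_force: [-3.1, 4.0, 3.3]
finger_gap: 0.193
```

```bash
python3 -c "
from st import *
st()"
```

```text
12.22 [ 0.4714 -0.0752  0.0669] yaw-90 127.5 armang 126.06 R 0.1012 gap 0.193
rad,tan,z 5.1 0.14 3.3 tz [ 1.036  0.779 -0.337]
M -0.323
-5 [7.6 4.6];-4 [6.1 3.6];-3 [4.6 2.7];-2 [3.1 1.7];-1 [1.7 0.7];0 [ 0.2 -0.3];1 [-1.2 -1.4];2 [-2.6 -2.4];3 [-4.  -3.5];4 [-5.3 -4.6];5 [-6.7 -5.8];6 [-8. -7.];
```

Hook is starting to take the load at 126.1° (predicted 125.9); M fell to -0.32. Unloading the rest.

Emit:
{"method": "jog_arm", "body": {"commands": "0 0 -0.4 0.2 0.1 0 5; 0 0 -0.8 0.4 0.2 0 5; 0 0 -1 0.6 0.4 0 5; 0 0 -1 0.6 0.4 0 5; 0 0 -1 0.6 0.4 0 5"}}

```text
clock: 12.85
ee_pos: [0.4715, -0.0751, 0.0668]
eef_rot: [3.141, 0.009, -2.504]
ft_force: [-3.2, 1.7, 4.2]
finger_gap: 0.193
```

```bash
python3 -c "
from st import *
st()"
```

```text
12.85 [ 0.4715 -0.0751  0.0668] yaw-90 126.51 armang 125.97 R 0.1012 gap 0.193
rad,tan,z 3.24 1.65 4.19 tz [ 0.37   1.206 -0.003]
M 0.162
-5 [7.6 4.5];-4 [6.1 3.6];-3 [4.6 2.6];-2 [3.1 1.7];-1 [1.7 0.7];0 [ 0.3 -0.3];1 [-1.2 -1.4];2 [-2.6 -2.5];3 [-3.9 -3.6];4 [-5.3 -4.7];5 [-6.6 -5.8];6 [-8. -7.];
```

The arm has stopped advancing and M is now slightly positive, so the hook carries it. Letting go and rising straight up.

Emit:
{"method": "jog_arm", "body": {"commands": "0 0 0 0 0 0 15; 0 0 0 0 0 0 25; 0 0 0 0 0 0 40; 0 0 0 0 0 0 50; 0 0 0 0 0 0 50; 0 0 0 0 0 0 50"}}

```text
clock: 13.6
ee_pos: [0.4717, -0.0751, 0.0668]
eef_rot: [3.141, 0.01, -2.504]
ft_force: [-0.6, -0.4, 0.5]
finger_gap: 0.498
```

Run:
```python
from st import *
st(); w=cam("wrist"); save(w,"w6.png",None,1.4)
```

```text
13.6 [ 0.4717 -0.0751  0.0668] yaw-90 126.51 armang 125.91 R 0.1012 gap 0.498
rad,tan,z 0.0 0.69 0.53 tz [-0.069  0.041 -0.022]
M 0.047
-5 [7.6 4.5];-4 [6.1 3.6];-3 [4.6 2.7];-2 [3.1 1.7];-1 [1.7 0.7];0 [ 0.2 -0.3];1 [-1.2 -1.3];2 [-2.6 -2.4];3 [-4.  -3.5];4 [-5.3 -4.6];5 [-6.7 -5.8];6 [-8.  -6.9];
```

View pics/w6.png

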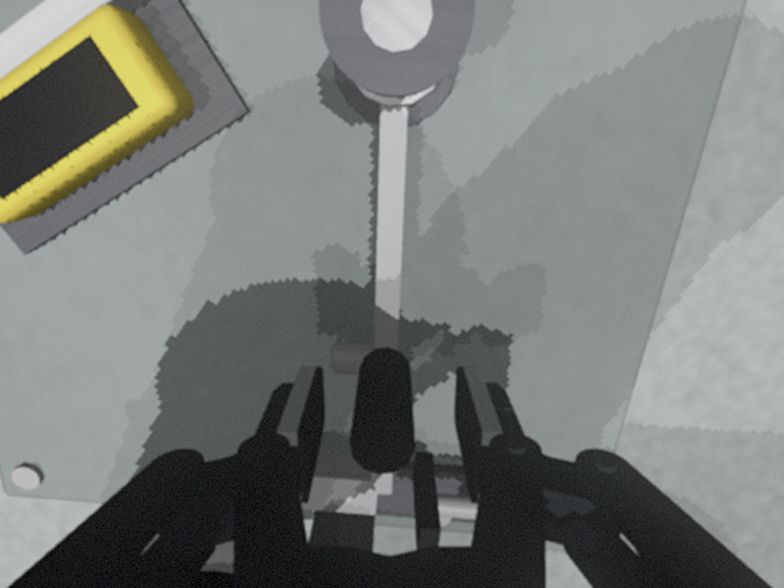

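The arm stays hooked after release: the fingers are clear on both sides of the knob (382,410) and the forces are back to zero. Rising for the last check.

Emit:
{"method": "jog_arm", "body": {"commands": "0 0 0 0 0 15 50; 0 0 0 0 0 40 50; 0 0 0 0 0 70 50; 0 0 0 0 0 105 50; 0 0 0 0 0 140 50; 0 0 0 0 0 170 50; 0 0 0 0 0 180 50; 0 0 0 0 0 180 50; 0 0 0 0 0 180 50"}}

```text
clock: 14.78
ee_pos: [0.4708, -0.0751, 0.2453]
eef_rot: [3.139, 0.007, -2.505]
ft_force: [0.5, -0.4, -0.7]
finger_gap: 0.501
```

Run:
```python
from st import *
st(); w=cam("wrist"); import pickle; pickle.dump(w,open("w7.pkl","wb"))
p=proj(w,[.445,-.03,.03]); x,y=p.astype(int); print(p)
x0=max(0,min(x-70,420)); y0=max(0,min(y-55,310)); print(x0,y0); save(w,"w7.png",(x0,y0,x0+140,y0+110),5)
# bystanders vs before
import pickle
t0,_=pickle.load(open("c.pkl","rb")); t=cam("top")
for n,lo,hi,box in (("meter",(15,120,120),(40,255,255),(400,115,490,200)),("book",(100,120,60),(130,255,255),(80,220,200,310)),("mouse",(0,0,0),(180,255,45),(235,220,275,262))):
    for c in (t0,t):
        a=c[0][box[1]:box[3],box[0]:box[2]]; m=cv2.inRange(cv2.cvtColor(a,cv2.COLOR_RGB2HSV),lo,hi); M=cv2.moments(m,True); print(n,M["m00"],M["m10"]/M["m00"]+box[0],M["m01"]/M["m00"]+box[1])
```

```text
14.78 [ 0.4708 -0.0751  0.2453] yaw-90 126.5 armang 126.29 R 0.1017 gap 0.501
rad,tan,z -0.66 -0.15 -0.65 tz [ 0.022 -0.03  -0.034]
M -0.049
-5 [7.8 4.2];-4 [6.3 3.3];-3 [4.8 2.3];-2 [3.4 1.3];-1 [1.9 0.3];0 [ 0.5 -0.7];1 [-0.9 -1.7];2 [-2.3 -2.8];3 [-3.7 -3.9];4 [-5.  -5.1];5 [-6.3 -6.2];6 [-7.7 -7.4];
[273.11367768 221.14246524]
203 166
meter 1380.0 440.963768115942 152.2782608695652
meter 1057.0 440.2592242194891 145.3945127719962
book 6135.0 139.06259168704156 267.33773431132846
book 5679.0 135.74925162880788 268.34231378763866
mouse 537.0 255.24022346368716 243.18994413407822Traceback (most recent call last):
  File "<stdin>", line 10, in <module>
ZeroDivisionError: float division by zero
```

View pics/w7.png

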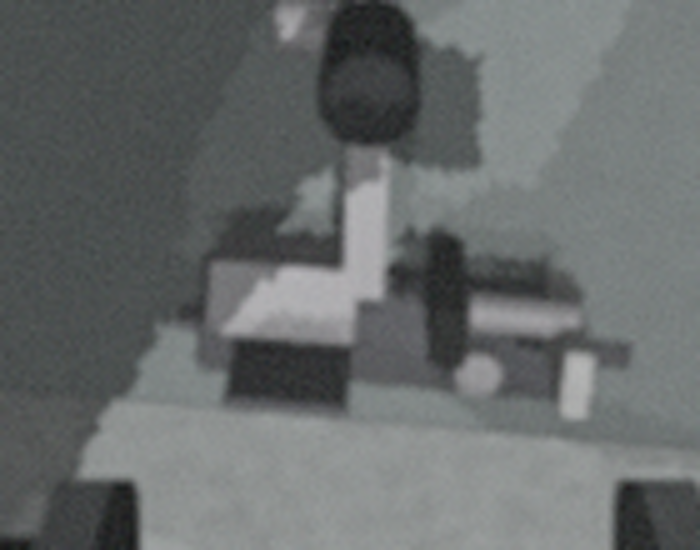

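Run:
```python
from st import *
import pickle
w=pickle.load(open("w7.pkl","rb")); th=np.radians(31.5); M=np.array([[np.cos(th),np.sin(th)],[-np.sin(th),np.cos(th)]])
for n,u,v in (("hook inner",230,263),("hook outer",290,341),("bearing corner",356,341),("arm tip",368,299)):
    print(n,(M@(ray(w,203+u/5,166+v/5,.038)[:2]-P)*1e3).round(1))
s=r.state(); print(s["clock"],s["ft_force"].round(1),s["dq"].round(3)); print(ticket.sign_off())
```

```text
hook inner [ 17.8 149.4]
hook outer [  4.4 165.6]
bearing corner [ -9.2 164.4]
arm tip [-10.8 154.8]
14.875 [ 1.2  0.3 -0.3] [ 0.    -0.002  0.007  0.003 -0.002 -0.   ]
the job is handed in; nothing more can be done
None
```

The tester is set: the striker arm is drawn back and held by the catch's hook, and the job was handed in at 14.9 s.

**What I did:** I gripped the knob across the swing, lifted the arm 15 mm and drew it over the hook. It touched the buffer lightly, pressing it in by less than 1 mm as estimated from force. I then lowered it onto its stop and eased it forward at low speed. The hook had the whole load before I opened the fingers and rose clear.

**Last checks:**
- **Arm:** In the last wrist picture it lies against the hook's bearing face. Before release, the grip height and upward force showed it fully down on its stop.
- **Hook:** It spans 149.4 to about 165 mm from the post axis, the same as before the pull (149.3 to 165.0 mm), so it is fully in.
- **After release:** The forces went to about zero and the arm did not move.

**Checks that failed or disagreed:**
- **Bystanders:** My before-and-after comparison of the meter, mouse and notebook in the top camera did not work. The meter and notebook areas came out smaller and shifted, and the mouse was not found at all. I put this down to the robot blocking the view, but I did not look at that picture. The robot worked only above the tester, and no contact with them was felt.
- **Bearing face:** Two readings differ by about 1.7 mm (-7.5 and -9.2 mm), roughly the calibration error.

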